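Put away the tip boxes

TASK

Stack the three closed tip boxes lid up in one square column: the box lying on the bench goes on the box already on the raised board, and the box standing on end goes on top, edges lined up. Before stacking the standing box, lay it down lid up on the board itself and let go of it, then take it again; it tips over easily if its underside is set against the board's front edge and it is pushed high on its lid. Leave the bottom box in its place and do not disturb the rack, the tub or the pipette stand.

Things in the scene. Friction and masses are not known exactly. Their poses are not given: they have to be found in the camera images.
- board: grey plastic board fixed on the bench, 190 (its x) x 320 (its y) x 12 mm thick. Origin: centre of its underside, at bench height; z up. Its front edge, facing the robot, is at its x = -95 mm: the stop for tipping, 12 mm high. The bottom box lies on its right half (its y -105 to -75 mm); its left half (its y 0 to 160 mm) is clear for the tipped box.
- base_box: bottom of the column: closed box 120 (its x) x 60 (its y) x 50 mm (its z), a plain block, white with an 18 mm high blue lid, 0.3 kg, loose; lies lid up on the right half of the board, long side roughly away from the robot. Origin: centre of its underside; z points out of the lid.
- flat_box: second of the column: the same kind of closed box, 120 x 60 x 50 mm, origin at the centre of its underside, z out of the lid, 0.2 to 0.35 kg; lies lid up on the bench left or right of the board, long side roughly away from the robot.
- standing_box: top of the column: the same kind of box, 0.2 to 0.35 kg, standing 120 mm tall on a 60 x 50 mm end on the bench, left or right of the board. Origin: centre of its underside face, now upright, 60 mm over the bench; its x is vertical, y level, z (out of the lid) towards the robot within 46 degrees. Pushed near its top it falls over by itself once it leans about 25 degrees.
- tube_rack: bystander: yellow tube rack, 65 x 210 x 25 mm, lying beyond the board; origin centre of underside.
- tub: bystander: clear empty square tub on its yellow lid, 130 x 130 x 80 mm, beyond the board to the left; origin centre of underside.
- pipette_stand: bystander: mint-green round pipette stand, 130 mm across and about 250 mm tall, beyond the board to the right; origin centre of underside.
There are look-alikes about, which are no part of the job. What is shaped like the standing_box but orange or pink is not meant. What is shaped like the flat_box but brown or red is not meant.

How it is judged (in metres and radians):
On the way:
1. the box that stood on end lies lid up on the board itself, let go (angle between standing_box's own z axis and vertical below 0.1 rad and z of standing_box in the frame of board between 0.008 and 0.018 m and contact force between standing_box and the fingers below 0.1 N), for 0.2 s.
At the end, for the whole second after the job is handed in: Flat box on the bottom box, standing box on the flat box, all lid up, level (3.4 degrees) and at rest; each centred on the one below within 12 mm and lined up within 7 degrees, either way round; bottom box still on the board, within 25 mm of its start (z of flat_box in the frame of base_box between 0.046 and 0.054 m and horizontal distance between flat_box and base_box below 0.012 m and angle between the x axis of flat_box and the x axis of base_box, either way round below 0.12 rad and angle between each of flat_box, standing_box, base_box's own z axis and vertical below 0.06 rad and linear speed of each of flat_box, standing_box, base_box below 0.02 m/s and z of standing_box in the frame of flat_box between 0.046 and 0.054 m and horizontal distance between standing_box and flat_box below 0.012 m and angle between the x axis of standing_box and the x axis of flat_box, either way round below 0.12 rad and z of base_box in the frame of board between 0.008 and 0.016 m and distance of base_box from where it was at the start of the episode below 0.025 m); the robot touches nothing.
It fails at once if the tube rack is moved more than 30 mm (distance of tube_rack from where it was at the start of the episode above 0.03 m).
It fails at once if the tub is moved more than 30 mm (distance of tub from where it was at the start of the episode above 0.03 m).
It fails at once if the pipette stand is moved more than 30 mm (distance of pipette_stand from where it was at the start of the episode above 0.03 m).
It also fails if it takes over 72 s, if anything falls off the work surface, if the arm or the gripper's body presses on something with over 40 N, if the wrist force passes 120 N, or if a joint passes its speed limit or range.

ROBOT

A 6-joint arm with a two-finger parallel gripper is mounted at the origin on the work surface. World frame = base frame: x ahead of the robot, y to its left, z up, the work surface at z = 0. Lengths are in mm, angles in rad, forces in N, time in s.
With the tool pointing down it reaches from about 350 to 850 mm from the base axis. Payload 8.1 kg.
Tool frame: the origin (TCP) lies on the mounting face of the last link; the fingertips stand 186 mm ahead of it and the grasp point (between the pads) lies 167 mm ahead of it; z points along the fingers, y is the direction in which the jaws open and shut (so a half turn about z gives the same grasp; the last joint's range is limited). The gripper opens to 93 mm and grips with 3 to 60 N. Pads are 15 mm wide; open, the fingers measure 128 mm over their backs; the gripper's body (75 mm by 188 mm) begins 65 mm behind the grasp point.
Start: joints at [1.148, 0.13, 1.488, -0, 1.523, -0.085], TCP at [198.827, 566.105, 404.735] pointing down, gripper open.
Joint ranges: [-2.96, 2.96], [-0.89, 2.26], [0.02, 2.5], [-1.34, 4.48], [0, 2.73], [-2.66, 2.66]. Speed limits (rad/s): [2.39, 2.39, 2.79, 3.14, 3.14, 3.14].

INTERFACE

Orientations are given as [roll, pitch, yaw] about the fixed x, y, z axes, in that order (R = Rz(yaw) Ry(pitch) Rx(roll)).
In Python, from bench import env, cams, job gives the robot as it stands. The module is installed in compiled form; this text tells all that it offers.
- The arm moves only by the tool arm_command, never from a script. Its argument "increments" is one flat list of numbers, 7 for each row, row after row: the shift along the tool's x, y, z in cm, then the turn, a rotation vector about the tool's x, y, z in degrees, then the finger opening in cm, from 0 to 9.3. In form: [tx, ty, tz, rx, ry, rz, grip, tx, ty, tz, rx, ry, rz, grip, ...]. A call has 1 to 20 rows; each row shifts and turns the pose as measured when the row begins, along the tool's axes as they then stand; what a row does not reach is not made up. A row lasts 1/10 s, in which the tool goes at most 50 mm and 8.59 degrees, less where a joint would pass 70% of its speed; a pose out of reach is approached as far as the arm can. A call is refused whole if a number of a shift passes 5 or a number of a turn 8.59, either way. A call with a gripper value outside its range is refused whole. The fingers move at their own pace and stop on an object; "force" is the grip in N (left out, the last holds). Time passes only in rows, so rows that do not move let the fingers close. It gives the time, the measured TCP pose, the force and the opening at its end, in the units of the state.
- env.observe(): the state, without advancing time (a new reading comes with each control period).
- cams.get_image(name): name is "scene" or "top" or "wrist"; returns (picture, depth): 420x560x3 uint8, red, green, blue; 420x560 float32, mm along the optical axis (not along the pixel's ray), 0 where there is no reading.
- cams.camera_params(name): a dict with "mtx" (3x3 intrinsics, pixels), "T" (4x4, takes a point from camera to world coordinates). Camera axes: x right, y down, z forward; pixel columns grow to the right and rows downward; lengths in mm; the calibration is good to about 2 mm. A picture is of the moment at which its call begins: read the wrist's pose just before it. camera_params takes no time and is no camera call; for the wrist camera it gives the pose at the moment of the call.
- job.sign_off(): hands the job in, once; it reports no verdict.
The state is a dict: "clock": time; "joint_pos": joint angles; "qd": joint speeds; "joint_torque": joint torques, N m; "ee_pos": TCP position; "tcp_rot": TCP orientation; "ft_force": force on the tool from outside, world axes, zero at the start; "ft_torque": the same for the moment, N m; "opening": finger opening in mm.
Only numpy, scipy, OpenCV 4.12 (cv2) and the standard library are available. Lean on these libraries where they do the work, as an engineer would, in place of code of your own. Each camera call takes 0.05 s, during which the arm holds its last target.

## Working session

There is one attempt and no reset: what is moved stays moved. The work goes in short steps, Python scripts to look and compute and a tool call to move; the robot and the scene stay as the last step left them, time stands still between calls to the robot, and variables do not carry over. Pictures are saved under pics/ and viewed, and the job is handed in when it is done.

Besides the shell and the picture viewer there is one more tool, called after ">>>" by a JSON object that holds its "op" and its "data". arm_command: Moves the arm, as the interface text tells. Its arguments: {"type":"object","properties":{"increments":{"type":"array","items":{"type":"number"}},"force":{"type":"number"}},"required":["increments"]}

```bash
mkdir -p pics; python3 - <<'E'
from bench import env,cams,job
import cv2,numpy as np
print(env.observe())
for n in("scene","top"):
    im,d=cams.get_image(n); cv2.imwrite(f"pics/{n}0.png",im[:,:,::-1]); np.savez(f"pics/{n}0.npz",im=im,d=d,**cams.camera_params(n)); print(n,cams.camera_params(n))
E
```

```text
{'clock': 0.0, 'joint_pos': array([ 1.14758044e+00,  1.31141293e-01,  1.48927063e+00,  2.55692574e-05,
        1.52301624e+00, -8.53915760e-02]), 'qd': array([ 0.00086092,  0.00114394, -0.00052078, -0.00150847,  0.00017253,
        0.00077555]), 'joint_torque': array([ 4.83444055e-04, -5.59864604e+01, -4.91747224e+01,  7.68362009e-02,
        3.60446039e-02, -2.09167119e-04]), 'ee_pos': array([198.73503134, 565.88529079, 403.70376896]), 'tcp_rot': array([-3.13976601e+00, -1.81991446e-04,  2.80376693e+00]), 'ft_force': array([ 0.14543164,  0.70508389, -0.63631211]), 'ft_torque': array([-0.02655625,  0.01318102,  0.03597241]), 'opening': 92.84249346394306}
scene {'mtx': array([[524.71238625,   0.        , 286.07335289],
       [  0.        , 524.71238625, 200.95737707],
       [  0.        ,   0.        ,   1.        ]]), 'T': array([[-1.99713861e-02,  8.20306695e-01, -5.71575078e-01,
         1.40237825e+03],
       [ 9.99792497e-01,  1.86806000e-02, -8.12390337e-03,
         1.27576061e+01],
       [ 4.01327308e-03, -5.71618720e-01, -8.20509556e-01,
         1.29191983e+03],
       [ 0.00000000e+00,  0.00000000e+00,  0.00000000e+00,
         1.00000000e+00]])}
top {'mtx': array([[501.11248483,   0.        , 279.38433531],
       [  0.        , 501.11248483, 201.30241438],
       [  0.        ,   0.        ,   1.        ]]), 'T': array([[-1.09471347e-02, -9.85425704e-01,  1.69753768e-01,
         2.69088515e+02],
       [-9.99938070e-01,  1.04479709e-02, -3.83353875e-03,
         2.98885580e+01],
       [ 2.00408519e-03, -1.69785221e-01, -9.85479052e-01,
         1.69016134e+03],
       [ 0.00000000e+00,  0.00000000e+00,  0.00000000e+00,
         1.00000000e+00]])}
```

View pics/scene0.png

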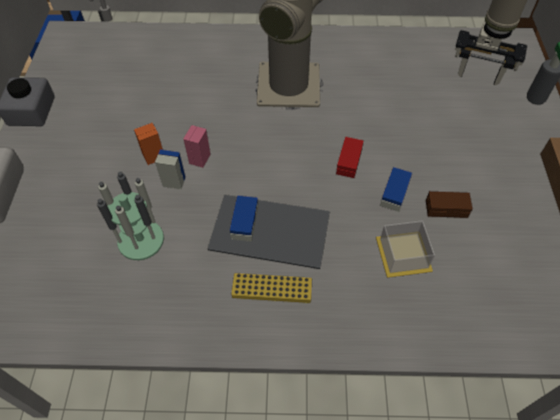

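View pics/top0.png

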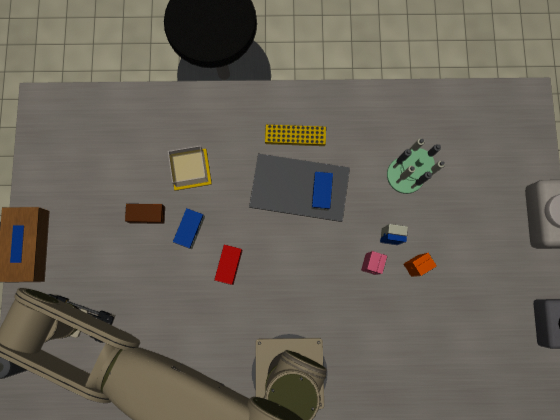

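Scene view: white/blue box on end at (171,169), with orange (150,143) and pink (197,146) look-alikes. Flat blue box on the bench at (397,188), with red (350,157) and brown (448,204) look-alikes. The base box is on the board at (244,217). In the top view these are: standing (395,234), flat (189,228), base (322,190). My choices are the blue-lidded ones. I'll check them in crops and measure.

```bash
cat > h.py <<'E'
import numpy as np,cv2
def load(n):
    z=np.load(n);return z['im'],z['d'],z['mtx'],z['T']
def plane(uv,K,T,z):
    uv=np.atleast_2d(uv).astype(float)
    r=np.c_[(uv[:,0]-K[0,2])/K[0,0],(uv[:,1]-K[1,2])/K[1,1],np.ones(len(uv))]@T[:3,:3].T
    o=T[:3,3]; s=(z-o[2])/r[:,2]
    return o+r*s[:,None]
def pts(m,d,K,T):
    v,u=np.nonzero(m&(d>0));q=d[v,u]
    c=np.c_[(u-K[0,2])/K[0,0]*q,(v-K[1,2])/K[1,1]*q,q]
    return c@T[:3,:3].T+T[:3,3]
def rect(uv,K,T,z):
    p=plane(uv,K,T,z)[:,:2].astype(np.float32)
    (c,s,a)=cv2.minAreaRect(p)
    if s[0]<s[1]: s=s[::-1];a+=90
    return np.array(c),s,(a+90)%180-90
def blue(im):
    h=cv2.cvtColor(im,cv2.COLOR_RGB2HSV)
    return ((h[...,0]>105)&(h[...,0]<130)&(h[...,1]>150)&(h[...,2]>40))
E
python3 - <<'E'
from h import *
for n,wins in(("top",dict(base=(300,160,345,220),flat=(165,200,215,255),st=(375,215,415,250))),("scene",dict(base=(220,185,265,245),flat=(375,160,415,215),st=(145,140,195,195)))):
    im,d,K,T=load(f"pics/{n}0.npz")
    for k,(a,b,c,e) in wins.items():
        w=np.zeros(d.shape,bool);w[b:e,a:c]=1
        m=blue(im)&w
        P=pts(m,d,K,T)
        v,u=np.nonzero(m)
        print(n,k,m.sum(),"z pct",np.percentile(P[:,2],[5,50,95]).round(1),"mean",P.mean(0).round(1))
        ztop={'base':62,'flat':50,'st':60}[k]
        # lid top only by depth
        Pm=np.zeros_like(d);
        vv,uu=np.nonzero(m&(d>0)); sel=abs(P[:,2]-ztop)<6
        print('   rect',rect(np.c_[uu,vv][sel],K,T,ztop) if sel.sum()>10 else None)
    h=cv2.cvtColor(im,cv2.COLOR_RGB2HSV)
    if n=="top":
        crop=cv2.hconcat([cv2.resize(im[150:270,150:250],(400,480),interpolation=0),cv2.resize(im[200:300,350:433],(400,480),interpolation=0)])
        cv2.imwrite("pics/crop0.png",crop[:,:,::-1])
    else:
        crop=cv2.resize(im[110:210,110:230],(720,600),interpolation=0);cv2.imwrite("pics/crop1.png",crop[:,:,::-1])
    # board: grey dark
    m=((h[...,2]<95)&(h[...,2]>40)&(h[...,1]<60)).astype(np.uint8)
    w=np.zeros_like(m); 
    if n=="top": w[145:230,240:360]=1
    else: w[190:270,200:340]=1
    m=cv2.morphologyEx(m*w,cv2.MORPH_OPEN,np.ones((3,3)))
    cs,_=cv2.findContours(m,cv2.RETR_EXTERNAL,cv2.CHAIN_APPROX_NONE)
    c=max(cs,key=cv2.contourArea)[:,0]
    print('board',rect(c,K,T,12))
    print(im[200,270],im[240,240])
E
```

```text
top base 647 z pct [55.3 61.6 67.9] mean [ 586.9 -118.3   61.4]
   rect (array([ 587.18719482, -118.45908356]), (119.95565795898438, 59.60538101196289), -6.301872253417969)
top flat 654 z pct [43.7 49.9 55.7] mean [466.5 326.2  49.7]
   rect (array([467.01916504, 326.17062378]), (118.28568267822266, 59.69062042236328), -20.922218322753906)
top st 155 z pct [ 31.3 117.8 125. ] mean [ 421.  -336.3  103.2]
   rect None
board (array([606.96606445, -45.66636658]), (322.2607116699219, 193.7689971923828), 80.4744873046875)
[73 74 74] [110 105  97]
scene base 763 z pct [57.  62.9 67.1] mean [ 595.8 -117.8   62.6]
   rect (array([ 593.60241699, -117.10189819]), (121.50450134277344, 59.74263000488281), -6.1325531005859375)
scene flat 646 z pct [43.8 50.5 55.4] mean [475.3 324.6  50.2]
   rect (array([471.62860107, 326.08898926]), (120.2189712524414, 56.23241424560547), -20.91185760498047)
scene st 97 z pct [ 34.6 119.9 125.5] mean [ 426.9 -333.2  105. ]
   rect None
board (array([612.67883301, -44.87773132]), (321.91473388671875, 197.83282470703125), 80.64469909667969)
[108 106 101] [77 77 74]
```

```bash
python3 - <<'E'
from h import *
for n in("top","scene"):
    im,d,K,T=load(f"pics/{n}0.npz")
    a,b,c,e=dict(top=(375,215,415,250),scene=(150,140,190,195))[n]
    w=np.zeros(d.shape,bool);w[b:e,a:c]=1
    P=pts(w,d,K,T)
    t=P[abs(P[:,2]-120)<6]; print(n,"top face",len(t),t.mean(0).round(1),cv2.minAreaRect(t[:,:2].astype(np.float32)))
    P=P[(P[:,2]>12)&(P[:,2]<112)]
    print(len(P),P.min(0),P.max(0))
E
```

```text
top top face 278 [ 435.3 -346.2  119.9] ((435.80877685546875, -346.59454345703125), (60.108497619628906, 49.9721794128418), 80.19267272949219)
165 [ 406.85927732 -379.84021336   12.39440192] [ 463.83888203 -313.11283907  111.81450957]
scene top face 306 [ 439.1 -343.5  120.4] ((415.09991455078125, -338.23590087890625), (66.68680572509766, 108.94676971435547), 72.43283081054688)
828 [ 340.77038944 -428.15540945   12.16985493] [ 469.39628838 -292.99586564  111.9183768 ]
```

View pics/crop0.png

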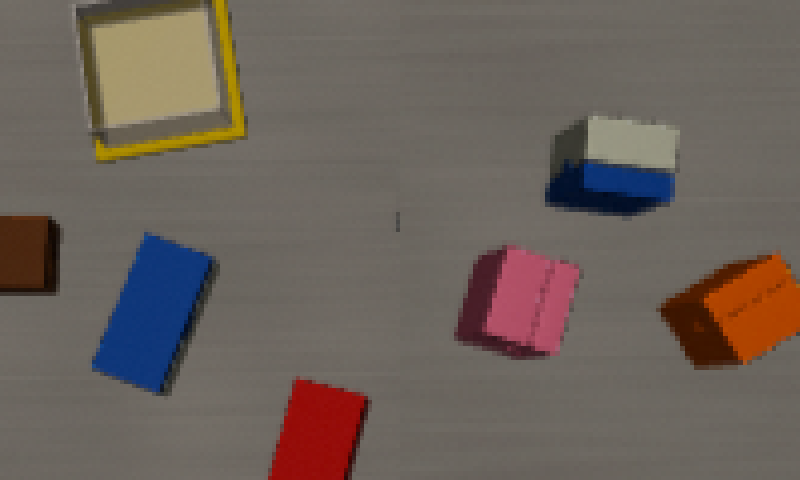

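View pics/crop1.png

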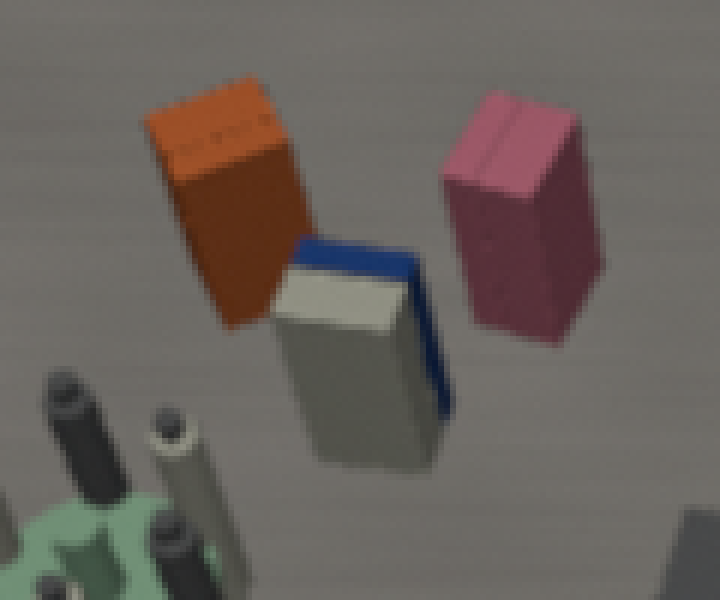

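The top crop shows the flat blue box at left-centre, with brown at its left and red at lower right. At right is the white/blue standing box, lid towards the robot, with pink and orange in front of it. The scene crop agrees. Top z values are as expected (50, 62 and 120 mm). Next I'll go above the flat box for a wrist look.

```bash
cat >> h.py <<'E'
from scipy.spatial.transform import Rotation as Ro
def yawR(deg): return Ro.from_euler('xyz',[np.pi,0,np.radians(deg)])
def to(target,yaw,step=45,tilt=None):
    from bench import env
    s=env.observe();p=np.array(s['ee_pos']);R=Ro.from_euler('xyz',s['tcp_rot'])
    Rt=yawR(yaw) if tilt is None else tilt
    d=np.array(target)-p; rv=(R.inv()*Rt).as_rotvec(degrees=True)
    dt=R.inv().apply(d)
    n=int(max(np.ceil(np.linalg.norm(d)/step),np.ceil(np.linalg.norm(rv)/8),1))
    print("t",s['clock'],"at",p.round(1),"yaw",np.degrees(s['tcp_rot']).round(1),"F",np.round(s['ft_force'],1),"open",round(s['opening'],1),'q',np.round(s['joint_pos'],2))
    print("total tool cm",(dt/10).round(2),"rot deg",rv.round(2),"n",n,"per row",(dt/10/n).round(2),(rv/n).round(2))
def snap(n,tag):
    from bench import cams
    P=cams.camera_params(n);im,d=cams.get_image(n)
    np.savez(f"pics/{n}{tag}.npz",im=im,d=d,**P);cv2.imwrite(f"pics/{n}{tag}.png",im[:,:,::-1]);return im,d,P['mtx'],P['T']
E
python3 -c "
from h import *
to([455,330,400],159.1)"
```

```text
t 0.1 at [198.7 565.9 403.8] yaw [-179.9   -0.   160.6] F [ 0.6  0.2 -0. ] open 92.9 q [ 1.15  0.13  1.49  0.    1.52 -0.09]
total tool cm [-32.   -13.76   0.4 ] rot deg [-0.09 -0.01  1.54] n 8 per row [-4.   -1.72  0.05] [-0.01 -0.    0.19]
```

>>> {"op": "arm_command", "data": {"increments": [-4, -1.7, 0, 0, 0, 0.2, 9.3, -4, -1.7, 0, 0, 0, 0.2, 9.3, -4, -1.7, 0, 0, 0, 0.2, 9.3, -4, -1.7, 0, 0, 0, 0.2, 9.3, -4, -1.7, 0, 0, 0, 0.2, 9.3, -4, -1.7, 0, 0, 0, 0.2, 9.3, -4, -1.7, 0, 0, 0, 0.2, 9.3, -4, -1.7, 0, 0, 0, 0.2, 9.3, 0, 0, 0, 0, 0, 0, 9.3, 0, 0, 0, 0, 0, 0, 9.3], "force": 25}}

```text
clock: 1.1
ee_pos: [459.9, 319.0, 398.1]
tcp_rot: [-3.133, -0.004, 2.778]
ft_force: [0.1, -0.1, -0.2]
opening: 92.7
```

```bash
python3 -c "
from h import *
to([455,330,400],159.1)
im,d,K,T=snap('wrist','1');print(T.round(3),K)
m=blue(im);cs,_=cv2.findContours(m.astype(np.uint8),cv2.RETR_EXTERNAL,cv2.CHAIN_APPROX_NONE)
for c in cs:
  if cv2.contourArea(c)>500: print(c[:,0].mean(0),cv2.contourArea(c),rect(c[:,0],K,T,50),np.median(pts(m,d,K,T)[:,2]))
"
```

```text
t 1.1 at [459.9 319.  398.1] yaw [-179.5   -0.2  159.2] F [ 0.1 -0.1 -0.2] open 92.7 q [ 0.52  0.03  1.61 -0.    1.51 -0.69]
total tool cm [ 0.85  0.86 -0.19] rot deg [-0.51 -0.23  0.07] n 1 per row [ 0.85  0.86 -0.19] [-0.51 -0.23  0.07]
[[ 3.57000e-01  9.01000e-01  2.48000e-01  3.89689e+02]
 [ 9.34000e-01 -3.41000e-01 -1.04000e-01  3.45031e+02]
 [-9.00000e-03  2.69000e-01 -9.63000e-01  3.78397e+02]
 [ 0.00000e+00  0.00000e+00  0.00000e+00  1.00000e+00]] [[322.60405112   0.         277.77671557]
 [  0.         322.60405112 211.27276349]
 [  0.           0.           1.        ]]
[292.52760736 197.67177914] 6011.0 (array([468.79525757, 328.07781982]), (118.4010238647461, 58.143829345703125), -21.01569366455078) 50.06687567301975
```

View pics/wrist1.png

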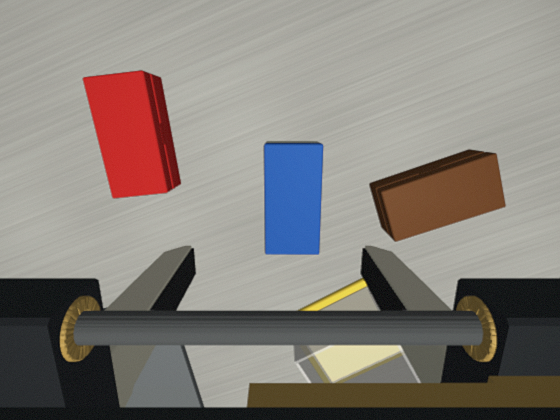

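```bash
python3 -c "
from h import *
to([468.8,327.5,300],159)"
```

```text
t 1.15 at [459.7 319.2 398. ] yaw [-179.5   -0.2  159.2] F [ 0.5 -0.4 -0.2] open 92.9 q [ 0.52  0.03  1.61 -0.    1.51 -0.69]
total tool cm [-0.59  1.19  9.79] rot deg [-0.54 -0.2   0.21] n 3 per row [-0.2   0.4   3.26] [-0.18 -0.07  0.07]
```

>>> {"op": "arm_command", "data": {"increments": [-0.2, 0.4, 3.3, -0.2, -0.1, 0.1, 9.3, -0.2, 0.4, 3.3, -0.2, -0.1, 0.1, 9.3, -0.2, 0.4, 3.2, -0.2, -0.1, 0, 9.3, 0, 0, 0, 0, 0, 0, 9.3]}}

```text
clock: 1.55
ee_pos: [466.3, 332.5, 298.8]
tcp_rot: [3.137, 0.003, 2.781]
ft_force: [-0.8, -0.7, -0.3]
opening: 93.0
```

```bash
python3 -c "
from h import *
to([468.8,327.5,197],159)"
```

```text
t 1.55 at [466.3 332.5 298.8] yaw [179.7   0.2 159.3] F [-0.8 -0.7 -0.3] open 93.0 q [ 0.53  0.13  1.69  0.    1.32 -0.68]
total tool cm [-0.38 -0.43 10.18] rot deg [0.27 0.17 0.34] n 3 per row [-0.13 -0.14  3.39] [0.09 0.06 0.11]
```

>>> {"op": "arm_command", "data": {"increments": [-0.2, -0.2, 2.5, 0.1, 0.1, 0.1, 9.3, -0.2, -0.2, 2.5, 0.1, 0.1, 0.1, 9.3, 0, 0, 2.5, 0, 0, 0.1, 9.3, 0, 0, 1.3, 0, 0, 0, 9.3, 0, 0, 0, 0, 0, 0, 9.3]}}

```text
clock: 2.05
ee_pos: [467.0, 333.3, 215.6]
tcp_rot: [3.136, 0.002, 2.784]
ft_force: [0.1, 1.2, 0.1]
opening: 92.6
```

```bash
python3 -c "
from h import *
to([468.8,327.5,197],159)"
```

```text
t 2.05 at [467.  333.3 215.6] yaw [1.797e+02 1.000e-01 1.595e+02] F [0.1 1.2 0.1] open 92.6 q [ 0.53  0.23  1.74  0.    1.17 -0.68]
total tool cm [-0.37 -0.49  1.86] rot deg [0.33 0.12 0.5 ] n 1 per row [-0.37 -0.49  1.86] [0.33 0.12 0.5 ]
```

>>> {"op": "arm_command", "data": {"increments": [-0.3, -0.4, 1, 0.2, 0.1, 0.3, 9.3, -0.1, -0.2, 1, 0.2, 0, 0.3, 9.3, 0, 0, 0, 0, 0, 0, 9.3]}}

```text
clock: 2.35
ee_pos: [469.8, 327.5, 198.4]
tcp_rot: [3.139, 0.004, 2.774]
ft_force: [-0.4, 0.1, -1.0]
opening: 93.0
```

```bash
python3 -c "
from h import *
to([468.8,327.5,197],159)"
```

```text
t 2.35 at [469.8 327.5 198.4] yaw [179.9   0.2 158.9] F [-0.4  0.1 -1. ] open 93.0 q [ 0.52  0.25  1.75 -0.    1.14 -0.68]
total tool cm [ 0.1  -0.04  0.14] rot deg [ 0.12  0.2  -0.06] n 1 per row [ 0.1  -0.04  0.14] [ 0.12  0.2  -0.06]
```

Good. Close.

>>> {"op": "arm_command", "data": {"increments": [0, 0, 0, 0, 0, 0, 4.5, 0, 0, 0, 0, 0, 0, 4.5, 0, 0, 0, 0, 0, 0, 4.5, 0, 0, 0, 0, 0, 0, 4.5, 0, 0, 0, 0, 0, 0, 4.5, 0, 0, 0, 0, 0, 0, 4.5, 0, 0, 0, 0, 0, 0, 4.5, 0, 0, 0, 0, 0, 0, 4.5], "force": 30}}

```text
clock: 3.15
ee_pos: [470.9, 327.7, 200.5]
tcp_rot: [3.137, 0.005, 2.773]
ft_force: [-0.8, 0.1, -0.5]
opening: 59.9
```

```bash
python3 -c "
from h import *
to([468.8,327.5,320],159)"
```

```text
t 3.15 at [470.9 327.7 200.5] yaw [179.7   0.3 158.9] F [-0.8  0.1 -0.5] open 59.9 q [ 0.52  0.25  1.75 -0.    1.14 -0.68]
total tool cm [  0.12  -0.04 -11.95] rot deg [ 0.26  0.31 -0.1 ] n 3 per row [ 0.04 -0.01 -3.98] [ 0.09  0.1  -0.03]
```

>>> {"op": "arm_command", "data": {"increments": [0, 0, -2, 0, 0, 0, 4.5, 0, 0, -4, 0, 0, 0, 4.5, 0, 0, -4, 0, 0, 0, 4.5, 0, 0, -4, 0, 0, 0, 4.5, 0, 0, -3, 0, 0, 0, 4.5, 0, 0, -3, 0, 0, 0, 4.5, 0, 0, 0, 0, 0, 0, 4.5]}}

```text
clock: 3.85
ee_pos: [467.5, 326.2, 401.3]
tcp_rot: [-3.136, -0.003, 2.773]
ft_force: [1.8, 0.9, -3.1]
opening: 59.9
```

```bash
python3 -c "
from h import *
to([700,-118,400],173.8,30)"
```

```text
t 3.85 at [467.5 326.2 401.3] yaw [-179.7   -0.2  158.9] F [ 1.8  0.9 -3.1] open 59.9 q [ 0.52  0.05  1.57 -0.    1.52 -0.68]
total tool cm [-37.68 -33.08   0.2 ] rot deg [ -0.32  -0.24 -14.89] n 17 per row [-2.22 -1.95  0.01] [-0.02 -0.01 -0.88]
```

>>> {"op": "arm_command", "data": {"increments": [-2.2, -2, 0, 0, 0, 0, 4.5, -2.2, -2, 0, 0, 0, 0, 4.5, -2.2, -2, 0, 0, 0, 0, 4.5, -2.2, -2, 0, 0, 0, 0, 4.5, -2.2, -2, 0, 0, 0, 0, 4.5, -2.2, -2, 0, 0, 0, 0, 4.5, -2.2, -2, 0, 0, 0, 0, 4.5, -2.2, -2, 0, 0, 0, 0, 4.5, -2.2, -2, 0, 0, 0, 0, 4.5, -2.2, -2, 0, 0, 0, 0, 4.5, -2.2, -2, 0, 0, 0, 0, 4.5, -2.2, -2, 0, 0, 0, 0, 4.5, -2.2, -2, 0, 0, 0, 0, 4.5, -2.2, -2, 0, 0, 0, 0, 4.5, -2.2, -2, 0, 0, 0, 0, 4.5, 0, 0, 0, 0, 0, -5, 4.5, 0, 0, 0, 0, 0, -5, 4.5, 0, 0, 0, 0, 0, -5, 4.5, 0, 0, 0, 0, 0, 0, 4.5]}}

```text
clock: 5.75
ee_pos: [666.4, -89.6, 348.7]
tcp_rot: [-3.133, -0.062, 3.046]
ft_force: [0.2, -0.0, -3.7]
opening: 59.8
```

```bash
python3 -c "
from h import *
to([700,-118,400],173.8,30)"
```

```text
t 5.75 at [666.4 -89.6 348.7] yaw [-179.5   -3.6  174.5] F [ 0.2 -0.  -3.7] open 59.8 q [-0.21  0.39  1.29 -0.02  1.52 -1.68]
total tool cm [-3.29 -2.55 -5.33] rot deg [-0.5  -3.57  0.72] n 3 per row [-1.1  -0.85 -1.78] [-0.17 -1.19  0.24]
```

>>> {"op": "arm_command", "data": {"increments": [-1.1, -0.9, -1.8, -0.2, -1.2, 0.2, 4.5, -1.1, -0.9, -1.8, -0.2, -1.2, 0.2, 4.5, -1.1, -0.8, -1.8, -0.2, -1.2, 0.2, 4.5, 0, 0, 0, 0, 0, 0, 4.5, 0, 0, 0, 0, 0, 0, 4.5]}}

```text
clock: 6.25
ee_pos: [697.9, -118.2, 390.5]
tcp_rot: [3.137, -0.014, 3.024]
ft_force: [-0.7, 0.3, -3.7]
opening: 60.3
```

```bash
python3 -c "
from h import *
to([700,-118,400],173.8,30)
im,d,K,T=snap('wrist','2')
m=blue(im);cs,_=cv2.findContours(m.astype(np.uint8),cv2.RETR_EXTERNAL,cv2.CHAIN_APPROX_NONE)
for c in cs:
  if cv2.contourArea(c)>500: print(c[:,0].mean(0),cv2.contourArea(c),rect(c[:,0],K,T,62),np.median(pts(m,d,K,T)[:,2]))
"
```

```text
t 6.25 at [ 697.9 -118.2  390.5] yaw [179.8  -0.8 173.3] F [-0.7  0.3 -3.7] open 60.3 q [-0.24  0.44  1.15  0.    1.57 -1.69]
total tool cm [-0.19  0.04 -0.96] rot deg [ 0.24 -0.79 -0.55] n 1 per row [-0.19  0.04 -0.96] [ 0.24 -0.79 -0.55]
[278.0483871 363.6516129] 4284.0 (array([ 884.79986572, -139.56138611]), (136.76968383789062, 48.61933898925781), 83.00252532958984) 239.92128878995524
[277.70120898 229.29533679] 21665.5 (array([ 731.33282471, -121.87789154]), (170.76580810546875, 140.0884552001953), -6.441986083984375) 239.92128878995524
[263.26370757  78.67362924] 8275.5 (array([ 585.51654053, -117.24453735]), (107.88116455078125, 58.76699447631836), -6.081146240234375) 239.92128878995524
```

View pics/wrist2.png

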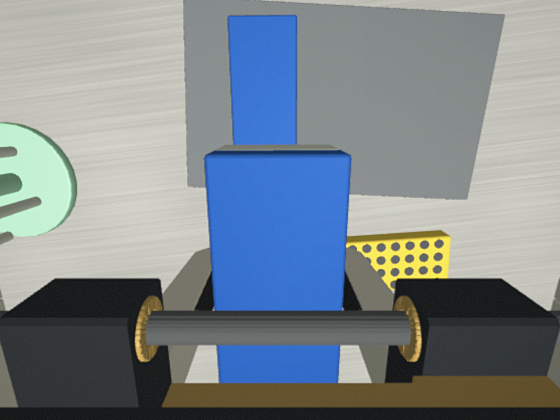

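```bash
python3 -c "
from h import *
im,d,K,T=load('pics/wrist2.npz')
m=blue(im);cs,_=cv2.findContours(m.astype(np.uint8),cv2.RETR_EXTERNAL,cv2.CHAIN_APPROX_NONE)
c=[c for c in cs if cv2.contourArea(c)>20000][0][:,0]
p=plane(c[c[:,1]<152],K,T,240);print(c[:,1].min(),p[:3],p.min(0),p.max(0),p.mean(0))
to([593.6,-118.1,340],173.9,30)
"
```

```text
150 [[635.88721748 -86.0991041  240.        ]
 [636.23496331 -86.52639984 240.        ]
 [636.18702742 -86.92595928 240.        ]] [ 630.29967838 -135.99871356  240.        ] [636.37877786 -85.32766397 240.        ] [ 633.33460527 -110.67573829  240.        ]
t 6.3 at [ 697.9 -118.2  390.5] yaw [179.8  -0.8 173.3] F [-0.4 -0.4 -2.8] open 59.8 q [-0.24  0.44  1.15  0.    1.57 -1.69]
total tool cm [10.29 -1.24  5.19] rot deg [ 0.23 -0.79 -0.64] n 4 per row [ 2.57 -0.31  1.3 ] [ 0.06 -0.2  -0.16]
```

>>> {"op": "arm_command", "data": {"increments": [2.6, -0.3, 0.5, 0.1, -0.2, -0.2, 4.5, 2.6, -0.3, 0.5, 0.1, -0.2, -0.2, 4.5, 2.6, -0.3, 1, 0.1, -0.2, -0.2, 4.5, 2.5, -0.3, 1, 0, -0.2, 0, 4.5, 0, 0, 0, 0, 0, 0, 4.5, 0, 0, 0, 0, 0, 0, 4.5]}}

```text
clock: 6.9
ee_pos: [585.9, -114.0, 348.7]
tcp_rot: [3.14, -0.017, 3.034]
ft_force: [0.5, -0.0, -3.1]
opening: 59.5
```

```bash
python3 -c "
from h import *
to([594,-118.2,280],173.9,30)
"
```

```text
t 6.9 at [ 585.9 -114.   348.7] yaw [179.9  -1.  173.8] F [ 0.5 -0.  -3.1] open 59.5 q [-0.28  0.16  1.56 -0.    1.44 -1.74]
total tool cm [-0.97 -0.34  6.85] rot deg [ 0.08 -0.96 -0.07] n 3 per row [-0.32 -0.11  2.28] [ 0.03 -0.32 -0.02]
```

>>> {"op": "arm_command", "data": {"increments": [-0.3, -0.1, 1.8, 0, -0.3, 0, 4.5, -0.3, -0.1, 1.8, 0, -0.3, 0, 4.5, -0.3, -0.1, 1.8, 0, -0.3, 0, 4.5, 0, 0, 0, 0, 0, 0, 4.5, 0, 0, 0, 0, 0, 0, 4.5]}}

```text
clock: 7.4
ee_pos: [597.2, -116.6, 294.6]
tcp_rot: [3.14, 0.003, 3.034]
ft_force: [1.3, 0.2, -3.3]
opening: 59.9
```

```bash
python3 -c "
from h import *
to([594,-118.2,263],173.9,30)
"
```

```text
t 7.4 at [ 597.2 -116.6  294.6] yaw [1.799e+02 1.000e-01 1.738e+02] F [ 1.3  0.2 -3.3] open 59.9 q [-0.28  0.23  1.58  0.    1.33 -1.74]
total tool cm [ 0.31 -0.2   3.16] rot deg [ 0.07  0.14 -0.06] n 2 per row [ 0.16 -0.1   1.58] [ 0.04  0.07 -0.03]
```

>>> {"op": "arm_command", "data": {"increments": [0.2, -0.1, 1, 0, 0, 0, 4.5, 0.2, -0.1, 0.9, 0, 0, 0, 4.5, 0, 0, 0.5, 0, 0, 0, 4.5, 0, 0, 0, 0, 0, 0, 4.5]}}

```text
clock: 7.8
ee_pos: [594.0, -118.2, 271.4]
tcp_rot: [3.141, 0.006, 3.034]
ft_force: [-0.2, 0.4, -4.4]
opening: 60.1
```

```bash
python3 -c "
from h import *
to([594,-118.2,263],173.9,30)
"
```

```text
t 7.8 at [ 594.  -118.2  271.4] yaw [180.    0.3 173.9] F [-0.2  0.4 -4.4] open 60.1 q [-0.28  0.24  1.61  0.    1.28 -1.75]
total tool cm [ 0.   -0.    0.84] rot deg [ 0.04  0.33 -0.04] n 1 per row [ 0.   -0.    0.84] [ 0.04  0.33 -0.04]
```

>>> {"op": "arm_command", "data": {"increments": [0, 0, 0.4, 0, 0.2, 0, 4.5, 0, 0, 0.3, 0, 0.1, 0, 4.5, 0, 0, 0, 0, 0, 0, 4.5]}}

```text
clock: 8.1
ee_pos: [594.1, -118.3, 264.4]
tcp_rot: [3.141, 0.001, 3.034]
ft_force: [0.1, -0.2, -3.5]
opening: 60.1
```

```bash
python3 -c "
from h import *
to([594,-118.2,262],173.9,30)
"
```

```text
t 8.1 at [ 594.1 -118.3  264.4] yaw [180.    0.  173.9] F [ 0.1 -0.2 -3.5] open 60.1 q [-0.28  0.25  1.61  0.    1.28 -1.75]
total tool cm [0.01 0.01 0.24] rot deg [ 0.03  0.05 -0.05] n 1 per row [0.01 0.01 0.24] [ 0.03  0.05 -0.05]
```

>>> {"op": "arm_command", "data": {"increments": [0, 0, 0.2, 0, 0, 0, 4.5, 0, 0, 0.1, 0, 0, 0, 4.5, 0, 0, 0, 0, 0, 0, 4.5]}}

```text
clock: 8.4
ee_pos: [594.6, -118.5, 262.8]
tcp_rot: [3.141, 0.002, 3.034]
ft_force: [-0.3, -0.2, -3.6]
opening: 60.1
```

>>> {"op": "arm_command", "data": {"increments": [0, 0, 0.2, 0, 0, 0, 4.5, 0, 0, 0.1, 0, 0, 0, 4.5, 0, 0, 0, 0, 0, 0, 4.5]}}

```text
clock: 8.7
ee_pos: [595.0, -118.6, 262.6]
tcp_rot: [-3.142, 0.004, 3.034]
ft_force: [0.5, 0.2, -2.9]
opening: 59.7
```

>>> {"op": "arm_command", "data": {"increments": [-0.1, 0, 0.2, 0, 0, 0, 4.5, 0, 0, 0.2, 0, 0, 0, 4.5]}}

```text
clock: 8.9
ee_pos: [596.1, -118.7, 262.4]
tcp_rot: [-3.141, 0.004, 3.034]
ft_force: [-10.3, 2.7, 15.9]
opening: 60.2
```

>>> {"op": "arm_command", "data": {"increments": [0, 0, -0.1, 0, 0, 0, 9.3, 0, 0, 0, 0, 0, 0, 9.3, 0, 0, 0, 0, 0, 0, 9.3, 0, 0, 0, 0, 0, 0, 9.3, 0, 0, 0, 0, 0, 0, 9.3, 0, 0, -2, 0, 0, 0, 9.3, 0, 0, -3, 0, 0, 0, 9.3, 0, 0, -4, 0, 0, 0, 9.3, 0, 0, -4, 0, 0, 0, 9.3, 0, 0, -4, 0, 0, 0, 9.3, 0, 0, 0, 0, 0, 0, 9.3]}}

```text
clock: 10.0
ee_pos: [595.0, -118.5, 436.1]
tcp_rot: [3.141, 0.0, 3.034]
ft_force: [0.1, 0.1, 1.1]
opening: 92.8
```

```bash
python3 -c "
from h import *
to([460,-345,440],170,40)
im,d,K,T=snap('wrist','3')
h=cv2.cvtColor(im,cv2.COLOR_RGB2HSV)
m=blue(im);cs,_=cv2.findContours(m.astype(np.uint8),cv2.RETR_EXTERNAL,cv2.CHAIN_APPROX_NONE)
for c in cs:
  if cv2.contourArea(c)>300: print(c[:,0].mean(0),cv2.contourArea(c),rect(c[:,0],K,T,112),np.median(pts(m,d,K,T)[:,2]))
"
```

```text
t 10.0 at [ 595.  -118.5  436.1] yaw [180.    0.  173.9] F [0.1 0.1 1.1] open 92.8 q [-0.28  0.14  1.42  0.    1.58 -1.74]
total tool cm [ 10.99 -23.97  -0.41] rot deg [0.03 0.01 3.86] n 7 per row [ 1.57 -3.42 -0.06] [0.   0.   0.55]
[277.44318182 194.95738636] 7046.0 (array([ 593.33374023, -119.2134552 ]), (118.24075317382812, 58.65714645385742), -5.9800872802734375) 111.97166192328467
[47.25210084 42.52521008] 1806.0 (array([ 436.9079895 , -298.16244507]), (82.86415100097656, 21.077701568603516), 66.37059020996094) 111.97166192328467
```

View pics/wrist3.png

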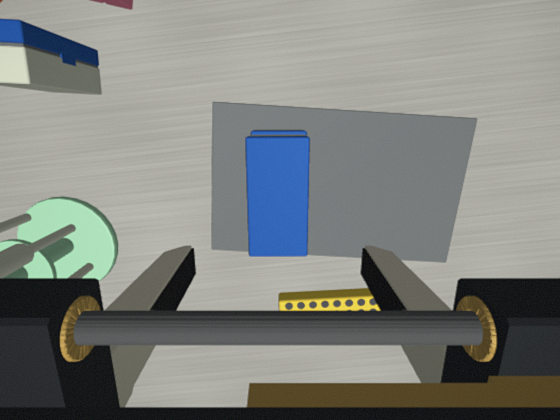

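The flat box sits on the base at (277,195), lined up; the standing box is at upper left. Next: the board's corners from this view, then go over the standing box.

```bash
python3 -c "
from h import *
im,d,K,T=load('pics/wrist3.npz')
p=plane([[213,102],[477,118],[446,262],[212,247]],K,T,12);print(p.round(1),p.mean(0))
e=p[1]-p[0];print(np.degrees(np.arctan2(e[1],e[0])),np.linalg.norm(e),np.linalg.norm(p[3]-p[0]))
to([470,-345,440],170,40)
"
```

```text
[[ 491.7 -185.2   12. ]
 [ 544.2  127.7   12. ]
 [ 730.4   96.8   12. ]
 [ 674.2 -216.6   12. ]] [610.12259187 -44.29969361  12.        ]
80.4842678458903 317.2321225757445 185.14463544122535
t 10.05 at [ 594.6 -118.4  432.8] yaw [179.9  -0.2 173.9] F [ 0.2 -1.1 -0.2] open 93.1 q [-0.28  0.14  1.43  0.    1.58 -1.74]
total tool cm [  9.96 -23.87  -0.71] rot deg [ 0.06 -0.21  3.85] n 7 per row [ 1.42 -3.41 -0.1 ] [ 0.01 -0.03  0.55]
```

>>> {"op": "arm_command", "data": {"increments": [1.5, -3.5, -0.3, 0, 0, 0.5, 9.3, 1.5, -3.5, -0.3, 0, 0, 0.5, 9.3, 1.5, -3.5, -0.3, 0, 0, 0.5, 9.3, 1.5, -3.5, -0.3, 0, 0, 0.5, 9.3, 1.5, -3.5, -0.3, 0, 0, 0.5, 9.3, 1.5, -3.5, -0.3, 0, 0, 0.5, 9.3, 1.5, -3.5, -0.3, 0, 0, 0.5, 9.3, 0, 0, 0, 0, 0, 0, 9.3, 0, 0, 0, 0, 0, 0, 9.3]}}

```text
clock: 10.95
ee_pos: [451.8, -353.5, 437.8]
tcp_rot: [3.131, -0.022, 2.974]
ft_force: [0.2, 0.3, -0.0]
opening: 93.0
```

```bash
python3 -c "
from h import *
im,d,K,T=snap('wrist','4')
P=pts(np.ones(d.shape,bool),d,K,T)
s=(abs(P[:,2]-120)<4)&(np.hypot(P[:,0]-436,P[:,1]+346)<50)
print(s.sum(),cv2.minAreaRect(P[s][:,:2].astype(np.float32)))
to([470,-345,440],170,40)
"
```

```text
3238 ((438.83624267578125, -345.9644470214844), (60.160396575927734, 49.8379020690918), 80.18260192871094)
t 11.0 at [ 451.9 -353.2  437.6] yaw [179.4  -1.3 170.4] F [-0.  -0.3  0.3] open 93.1 q [-0.75  0.06  1.5  -0.    1.6  -2.16]
total tool cm [-1.64  1.12 -0.26] rot deg [ 0.56 -1.28  0.42] n 1 per row [-1.64  1.12 -0.26] [ 0.56 -1.28  0.42]
```

View pics/wrist4.png

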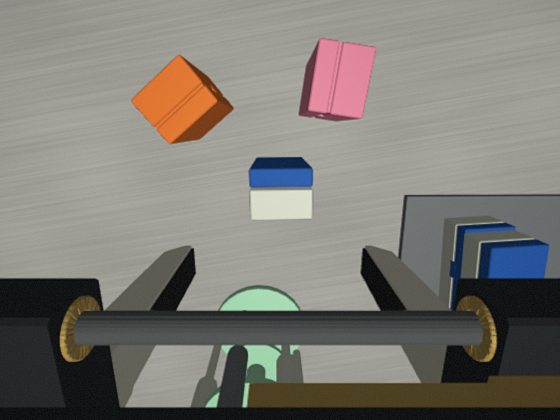

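The wrist view shows the white/blue standing box between the fingers at (281,190). Orange is at (182,100) and pink at (338,80), both clear; the pipette stand is beyond.

```bash
python3 -c "
from h import *
to([438.8,-346,330],170.2,20)
im,d,K,T=load('pics/top0.npz')
h=cv2.cvtColor(im,cv2.COLOR_RGB2HSV);m=(h[...,0]>55)&(h[...,0]<85)&(h[...,1]>40)&(h[...,2]>90)
P=pts(m,d,K,T);P=P[P[:,2]<60];print(P.min(0),P.max(0))
"
```

```text
t 11.0 at [ 451.9 -353.2  437.6] yaw [179.4  -1.3 170.4] F [-0.  -0.3  0.3] open 93.1 q [-0.75  0.06  1.5  -0.    1.6  -2.16]
total tool cm [ 1.18  0.39 10.8 ] rot deg [ 0.57 -1.28  0.22] n 6 per row [0.2  0.06 1.8 ] [ 0.09 -0.21  0.04]
[ 584.32208202 -516.3254449    -5.82862402] [ 708.82377674 -345.70578463   57.35899195]
```

>>> {"op": "arm_command", "data": {"increments": [0.3, 0.1, 2, 0.1, -0.3, 0, 9.3, 0.2, 0.1, 2, 0.1, -0.3, 0, 9.3, 0.2, 0.1, 2, 0.1, -0.2, 0, 9.3, 0.2, 0, 2, 0.1, -0.2, 0, 9.3, 0.2, 0, 2, 0.1, -0.2, 0, 9.3, 0, 0, 0, 0, 0, 0, 9.3, 0, 0, 0, 0, 0, 0, 9.3]}}

```text
clock: 11.7
ee_pos: [445.0, -338.7, 330.6]
tcp_rot: [3.136, -0.003, 2.986]
ft_force: [0.7, -0.7, 1.0]
opening: 93.0
```

```bash
python3 -c "
from h import *
to([438.8,-346,252],170.2,20)
"
```

```text
t 11.7 at [ 445.  -338.7  330.6] yaw [179.7  -0.2 171.1] F [ 0.7 -0.7  1. ] open 93.0 q [-0.74  0.07  1.69  0.    1.39 -2.16]
total tool cm [ 0.47 -0.86  7.86] rot deg [ 0.31 -0.19  0.88] n 4 per row [ 0.12 -0.21  1.97] [ 0.08 -0.05  0.22]
```

>>> {"op": "arm_command", "data": {"increments": [0.4, -0.7, 0, 0.2, -0.1, 0.5, 9.3, 0.1, -0.2, 0, 0.1, 0, 0.3, 9.3, 0, 0, 0, 0, 0, 0, 9.3]}}

```text
clock: 12.0
ee_pos: [439.6, -347.1, 333.4]
tcp_rot: [-3.14, 0.001, 2.973]
ft_force: [0.7, 0.1, 0.4]
opening: 92.9
```

```bash
python3 -c "
from h import *
to([438.8,-346,252],170.2,20)
"
```

```text
t 12.0 at [ 439.6 -347.1  333.4] yaw [-1.799e+02  1.000e-01  1.703e+02] F [0.7 0.1 0.4] open 92.9 q [-0.76  0.07  1.69 -0.    1.38 -2.16]
total tool cm [0.11 0.11 8.14] rot deg [-0.12  0.07  0.12] n 5 per row [0.02 0.02 1.63] [-0.02  0.01  0.02]
```

>>> {"op": "arm_command", "data": {"increments": [0, -0.1, 1.6, 0, 0, 0, 9.3, 0, -0.1, 1.6, 0, 0, 0, 9.3, 0, -0.1, 1.6, 0, 0, 0, 9.3, 0, -0.1, 1.6, 0, 0, 0, 9.3, 0, 0, 1, 0, 0, 0, 9.3, 0, 0, 0, 0, 0, 0, 9.3]}}

```text
clock: 12.6
ee_pos: [439.0, -352.8, 255.5]
tcp_rot: [-3.137, 0.005, 2.971]
ft_force: [-0.1, 0.7, -0.8]
opening: 93.2
```

```bash
python3 -c "
from h import *
to([438.8,-346,252],170.2,20)
"
```

```text
t 12.6 at [ 439.  -352.8  255.5] yaw [-179.8    0.3  170.2] F [-0.1  0.7 -0.8] open 93.2 q [-0.77  0.15  1.75 -0.    1.24 -2.17]
total tool cm [0.14 0.67 0.35] rot deg [-0.25  0.28  0.02] n 1 per row [0.14 0.67 0.35] [-0.25  0.28  0.02]
```

>>> {"op": "arm_command", "data": {"increments": [0.1, 0.4, 0.2, -0.2, 0.2, 0, 9.3, 0, 0.2, 0.1, 0, 0.1, 0, 9.3, 0, 0, 0, 0, 0, 0, 9.3]}}

```text
clock: 12.9
ee_pos: [439.3, -346.5, 253.0]
tcp_rot: [-3.141, 0.0, 2.971]
ft_force: [-0.2, -0.3, 0.7]
opening: 93.0
```

>>> {"op": "arm_command", "data": {"increments": [0, 0, 0, 0, 0, 0, 4.5, 0, 0, 0, 0, 0, 0, 4.5, 0, 0, 0, 0, 0, 0, 4.5, 0, 0, 0, 0, 0, 0, 4.5, 0, 0, 0, 0, 0, 0, 4.5, 0, 0, 0, 0, 0, 0, 4.5, 0, 0, 0, 0, 0, 0, 4.5], "force": 30}}

```text
clock: 13.6
ee_pos: [440.1, -346.7, 255.3]
tcp_rot: [-3.139, 0.003, 2.971]
ft_force: [0.1, 0.8, -0.1]
opening: 60.2
```

>>> {"op": "arm_command", "data": {"increments": [0, 0, -2, 0, 0, 0, 4.5, 0, 0, -3, 0, 0, 0, 4.5, 0, 0, -3, 0, 0, 0, 4.5, 0, 0, -3, 0, 0, 0, 4.5, 0, 0, -1, 0, 0, 0, 4.5, 0, 0, 0, 0, 0, 0, 4.5]}}

```text
clock: 14.2
ee_pos: [438.2, -345.5, 373.2]
tcp_rot: [3.139, -0.006, 2.971]
ft_force: [0.8, -0.5, -3.6]
opening: 60.0
```

```bash
python3 -c "
from h import *
to([480,63,390],170.5,40)
"
```

```text
t 14.2 at [ 438.2 -345.5  373.2] yaw [179.9  -0.3 170.2] F [ 0.8 -0.5 -3.6] open 60.0 q [-0.76  0.04  1.64 -0.    1.47 -2.16]
total tool cm [ 2.84 40.97 -1.56] rot deg [ 0.14 -0.35 -0.29] n 11 per row [ 0.26  3.72 -0.14] [ 0.01 -0.03 -0.03]
```

>>> {"op": "arm_command", "data": {"increments": [0.2, 3.7, -0.4, 0, 0, 0, 4.5, 0.2, 3.7, -0.4, 0, 0, 0, 4.5, 0.2, 3.7, -0.4, 0, 0, 0, 4.5, 0.2, 3.7, -0.4, 0, 0, 0, 4.5, 0.2, 3.7, -0.4, 0, 0, 0, 4.5, 0.3, 3.7, -0.3, 0, 0, 0, 4.5, 0.3, 3.7, -0.3, 0, 0, 0, 4.5, 0.3, 3.7, -0.3, 0, 0, 0, 4.5, 0.3, 3.7, -0.3, 0, 0, 0, 4.5, 0.3, 3.7, 0, 0, 0, 0, 4.5, 0.3, 2, 0, 0, 0, 0, 4.5, 0, 0, 0, 0, 0, 0, 4.5, 0, 0, 0, 0, 0, 0, 4.5]}}

```text
clock: 15.5
ee_pos: [473.4, 58.1, 379.6]
tcp_rot: [3.136, -0.039, 2.968]
ft_force: [0.6, -0.9, -3.7]
opening: 60.2
```

```bash
python3 -c "
from h import *
to([475,64,330],170.5,20)
im,d,K,T=snap('wrist','5')
"
```

```text
t 15.5 at [473.4  58.1 379.6] yaw [179.7  -2.2 170. ] F [ 0.6 -0.9 -3.7] open 60.2 q [ 0.01 -0.18  1.84  0.01  1.52 -1.39]
total tool cm [-0.25  0.58  4.96] rot deg [ 0.32 -2.24 -0.48] n 3 per row [-0.08  0.19  1.65] [ 0.11 -0.75 -0.16]
```

View pics/wrist5.png

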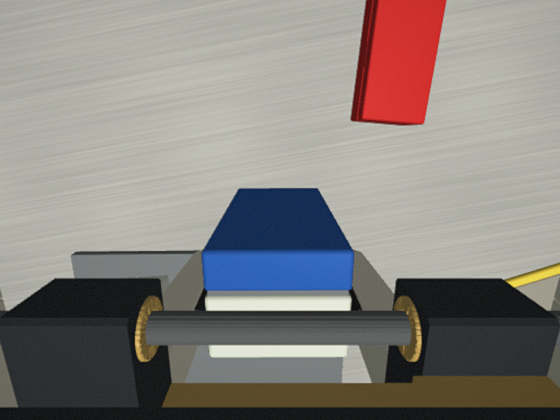

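>>> {"op": "arm_command", "data": {"increments": [-0.1, 0.2, 1.7, 0.1, -0.8, -0.2, 4.5, -0.1, 0.2, 1.7, 0.1, -0.8, -0.2, 4.5, -0.1, 0.2, 1.7, 0.1, -0.7, -0.1, 4.5, 0, 0, 1.7, 0, 0, 0, 4.5, 0, 0, 1.7, 0, 0, 0, 4.5, 0, 0, 0, 0, 0, 0, 4.5, 0, 0, 0, 0, 0, 0, 4.5]}}

```text
clock: 16.25
ee_pos: [475.8, 55.3, 288.2]
tcp_rot: [-3.138, -0.001, 2.965]
ft_force: [-0.2, 0.6, -2.6]
opening: 59.8
```

```bash
python3 -c "
from h import *
to([485,63,260],170.5,20)
"
```

```text
t 16.25 at [475.8  55.3 288.2] yaw [-1.798e+02 -1.000e-01  1.699e+02] F [-0.2  0.6 -2.6] open 59.8 q [ 0.01 -0.11  1.95 -0.    1.31 -1.38]
total tool cm [-0.78  0.93  2.82] rot deg [-0.18 -0.06 -0.6 ] n 2 per row [-0.39  0.46  1.41] [-0.09 -0.03 -0.3 ]
```

>>> {"op": "arm_command", "data": {"increments": [-0.3, 0.3, 0.7, 0, 0, -0.3, 4.5, -0.3, 0.3, 0.7, -0.1, 0, -0.2, 4.5, -0.2, 0.2, 0.7, 0, 0, -0.1, 4.5, 0, 0, 0.2, 0, 0, 0, 4.5, 0, 0, 0, 0, 0, 0, 4.5]}}

```text
clock: 16.75
ee_pos: [487.2, 61.4, 265.8]
tcp_rot: [-3.141, 0.003, 2.975]
ft_force: [0.0, 0.5, -2.8]
opening: 60.0
```

```bash
python3 -c "
from h import *
to([500,60,257.5],170.5,20)
"
```

```text
t 16.75 at [487.2  61.4 265.8] yaw [-180.     0.2  170.5] F [ 0.   0.5 -2.8] open 60.0 q [ 0.02 -0.05  1.94 -0.    1.25 -1.38]
total tool cm [-1.28  0.08  0.83] rot deg [-0.03  0.17 -0.03] n 1 per row [-1.28  0.08  0.83] [-0.03  0.17 -0.03]
```

>>> {"op": "arm_command", "data": {"increments": [-0.6, 0, 0.5, 0, 0.1, 0, 4.5, -0.5, 0, 0.3, 0, 0.1, 0, 4.5, 0, 0, 0, 0, 0, 0, 4.5]}}

```text
clock: 17.05
ee_pos: [499.2, 59.6, 257.6]
tcp_rot: [-3.141, 0.0, 2.976]
ft_force: [0.7, 0.5, -2.6]
opening: 59.8
```

```bash
python3 -c "
from h import *
to([500,60,257.5],170.5,20)
im,d,K,T=snap('scene','6')
cv2.imwrite('pics/scene6c.png',cv2.resize(im[130:270,190:350,::-1],(800,700)[:2] and (686,600)))
"
```

```text
t 17.05 at [499.2  59.6 257.6] yaw [-180.     0.   170.5] F [ 0.7  0.5 -2.6] open 59.8 q [ 0.02 -0.01  1.91 -0.    1.24 -1.39]
total tool cm [-0.07  0.05  0.01] rot deg [-0.03  0.01  0.  ] n 1 per row [-0.07  0.05  0.01] [-0.03  0.01  0.  ]
```

View pics/scene6c.png

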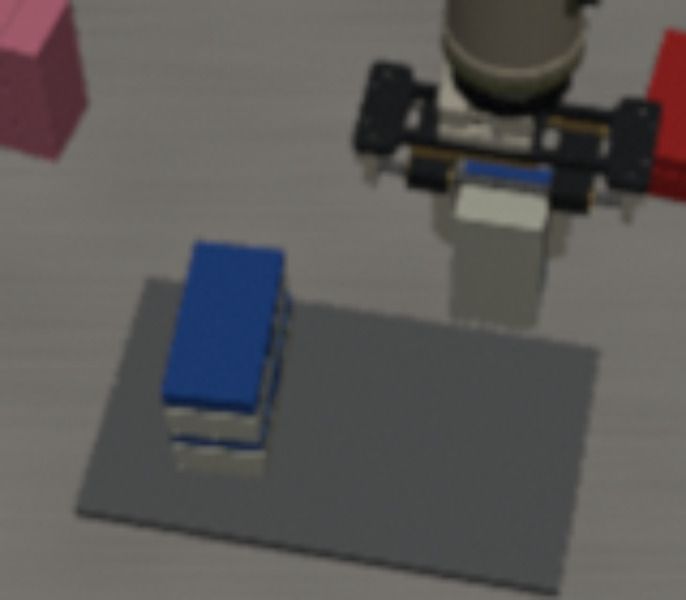

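The box stands just short of the front edge, square to it. I'll creep in until it touches.

>>> {"op": "arm_command", "data": {"increments": [-0.2, 0, 0, 0, 0, 0, 4.5, -0.2, 0, 0, 0, 0, 0, 4.5, -0.2, 0, 0, 0, 0, 0, 4.5, 0, 0, 0, 0, 0, 0, 4.5]}}

```text
clock: 17.5
ee_pos: [505.5, 58.5, 258.1]
tcp_rot: [-3.141, 0.0, 2.976]
ft_force: [-0.1, 0.4, -2.8]
opening: 59.9
```

>>> {"op": "arm_command", "data": {"increments": [-0.2, 0, 0, 0, 0, 0, 4.5, -0.1, 0, 0, 0, 0, 0, 4.5]}}

```text
clock: 17.7
ee_pos: [508.5, 58.0, 258.2]
tcp_rot: [-3.141, -0.0, 2.976]
ft_force: [-3.0, 0.5, -1.1]
opening: 59.8
```

>>> {"op": "arm_command", "data": {"increments": [0, 0, 0.2, 0, 0, 0, 4.5, 0, 0, 0.1, 0, 0, 0, 4.5, 0, 0, 0, 0, 0, 0, 4.5]}}

```text
clock: 18.0
ee_pos: [508.5, 58.0, 255.5]
tcp_rot: [-3.141, -0.0, 2.976]
ft_force: [-1.6, -0.4, -1.3]
opening: 59.6
```

>>> {"op": "arm_command", "data": {"increments": [0, 0, 0, 0, 0, 0, 9.3, 0, 0, 0, 0, 0, 0, 9.3, 0, 0, 0, 0, 0, 0, 9.3, 0, 0, 0, 0, 0, 0, 9.3, 0, 0, 0, 0, 0, 0, 9.3, 0, 0, -2, 0, 0, 0, 9.3, 0, 0, -2, 0, 0, 0, 9.3, 0, 0, -2, 0, 0, 0, 9.3, 0, 0, -2, 0, 0, 0, 9.3, 0, 0, 0, 0, 0, 0, 9.3, 0, 0, 0, 0, 0, 0, 9.3]}}

```text
clock: 19.1
ee_pos: [508.8, 58.0, 338.0]
tcp_rot: [-3.141, 0.002, 2.976]
ft_force: [-0.6, 0.8, 0.4]
opening: 92.8
```

```bash
python3 -c "
from h import *
to([430,70,335],170.5,20)
im,d,K,T=snap('wrist','7')
P=pts(np.ones(d.shape,bool),d,K,T)
s=(abs(P[:,2]-120)<4)&(np.hypot(P[:,0]-506,P[:,1]-58)<50)
print(s.sum(),cv2.minAreaRect(P[s][:,:2].astype(np.float32)))
"
```

```text
t 19.1 at [508.8  58.  338. ] yaw [-1.800e+02  1.000e-01  1.705e+02] F [-0.6  0.8  0.4] open 92.8 q [ 0.01 -0.07  1.81 -0.    1.39 -1.39]
total tool cm [ 7.97 -0.12  0.29] rot deg [-0.01  0.11 -0.  ] n 4 per row [ 1.99 -0.03  0.07] [-0.    0.03 -0.  ]
6560 ((506.1957702636719, 57.52765655517578), (60.28367233276367, 50.46375274658203), 80.67768096923828)
```

View pics/wrist7.png

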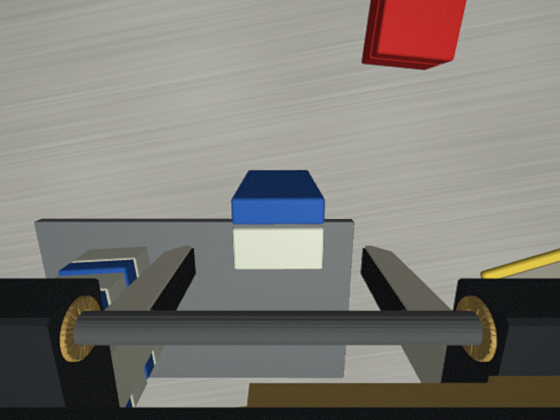

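The box stands by itself at (278,225), square to the board edge and at y≈58. Next I close the fingers and go to the lid side.

>>> {"op": "arm_command", "data": {"increments": [2, 0, 0, 0, 0, 0, 0, 2, 0, 0, 0, 0, 0, 0, 2, 0, 0, 0, 0, 0, 0, 2, 0, 0, 0, 0, 0, 0, 0, 0, 0, 0, 0, 0, 0, 0, 0, 0, 0, 0, 0, 0]}}

```text
clock: 19.75
ee_pos: [425.9, 71.3, 329.7]
tcp_rot: [-3.139, -0.008, 2.975]
ft_force: [0.5, 0.0, 0.2]
opening: 49.5
```

```bash
python3 -c "
from h import *
to([430,70.5,293],170.5,20)
"
```

```text
t 19.75 at [425.9  71.3 329.7] yaw [-179.9   -0.5  170.5] F [0.5 0.  0.2] open 49.5 q [ 0.05 -0.29  2.02 -0.    1.42 -1.36]
total tool cm [-0.45 -0.    3.66] rot deg [-0.13 -0.45 -0.03] n 2 per row [-0.22 -0.    1.83] [-0.06 -0.23 -0.01]
```

>>> {"op": "arm_command", "data": {"increments": [-0.1, 0, 1.2, 0, -0.2, 0, 0, -0.1, 0, 1.2, 0, -0.2, 0, 0, 0, 0, 0.8, 0, 0, 0, 0, 0, 0, 0, 0, 0, 0, 0, 0, 0, 0, 0, 0, 0, 0, 0, 0, 0, 0, 0, 0, 0]}}

```text
clock: 20.35
ee_pos: [429.6, 70.2, 292.7]
tcp_rot: [-3.139, -0.003, 2.974]
ft_force: [0.0, 0.5, -0.3]
opening: 2.5
```

```bash
python3 -c "
from h import *
to([465,64,293],170.5,20)
"
```

```text
t 20.35 at [429.6  70.2 292.7] yaw [-179.8   -0.2  170.4] F [ 0.   0.5 -0.3] open 2.5 q [ 0.05 -0.25  2.06 -0.    1.33 -1.36]
total tool cm [-3.59 -0.02 -0.04] rot deg [-0.17 -0.17 -0.09] n 2 per row [-1.8  -0.01 -0.02] [-0.09 -0.09 -0.04]
```

>>> {"op": "arm_command", "data": {"increments": [-1, 0, 0, 0, 0, 0, 0, -1, 0, 0, 0, 0, 0, 0, -1, 0, 0, 0, 0, 0, 0, -0.8, 0, 0, 0, 0, 0, 0, -0.8, 0, 0, 0, 0, 0, 0, -0.5, 0, 0, 0, 0, 0, 0]}}

```text
clock: 20.95
ee_pos: [485.3, 60.9, 294.4]
tcp_rot: [-3.139, 0.0, 2.974]
ft_force: [-1.9, 0.8, 1.0]
opening: 0.5
```

>>> {"op": "arm_command", "data": {"increments": [-0.8, 0, 0, 0, 0, 0, 0, -0.8, 0, 0, 0, 0, 0, 0, -0.8, 0, 0, 0, 0, 0, 0, 0, 0, 0, 0, 0, 0, 0]}}

```text
clock: 21.35
ee_pos: [511.8, 56.4, 294.3]
tcp_rot: [-3.139, 0.0, 2.974]
ft_force: [-0.8, -0.3, -0.5]
opening: 0.7
```

```bash
python3 -c "
from h import *
to([465,64,293],170.5,20)
im,d,K,T=snap('scene','8')
cv2.imwrite('pics/scene8c.png',cv2.resize(im[130:270,190:350,::-1],(686,600)))
"
```

```text
t 21.35 at [511.8  56.4 294.3] yaw [-179.9    0.   170.4] F [-0.8 -0.3 -0.5] open 0.7 q [ 0.01 -0.02  1.85 -0.    1.31 -1.39]
total tool cm [ 4.74 -0.03  0.13] rot deg [-0.14  0.02 -0.1 ] n 3 per row [ 1.58 -0.01  0.04] [-0.05  0.01 -0.03]
```

View pics/scene8c.png

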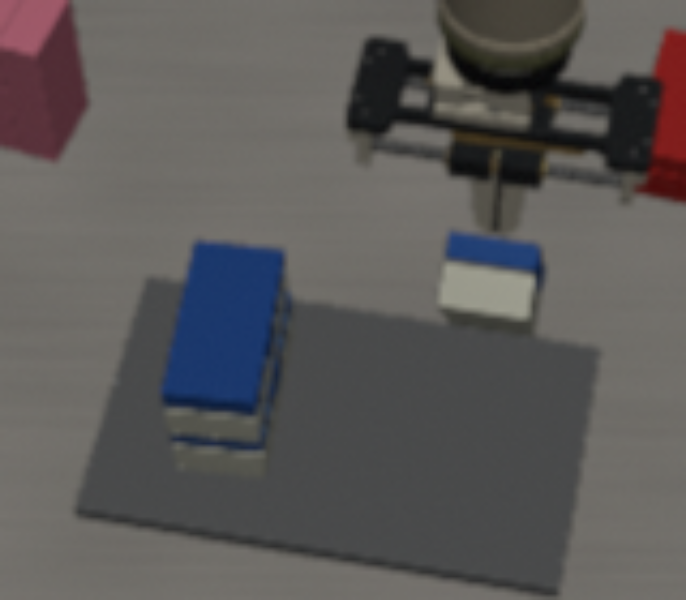

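Tipping as meant: the top end at (490,285) leans over the board. I'll push on a bit more.

>>> {"op": "arm_command", "data": {"increments": [-0.8, 0, 0, 0, 0, 0, 0, -0.8, 0, 0, 0, 0, 0, 0, 0, 0, 0, 0, 0, 0, 0, 0, 0, 0, 0, 0, 0, 0, 0, 0, 0, 0, 0, 0, 0, 0, 0, 0, 0, 0, 0, 0]}}

```text
clock: 22.0
ee_pos: [528.0, 53.7, 293.8]
tcp_rot: [-3.139, -0.001, 2.974]
ft_force: [0.1, 0.6, -0.6]
opening: 0.6
```

```bash
python3 -c "
from h import *
to([465,64,293],170.5,20)
im,d,K,T=snap('scene','9')
cv2.imwrite('pics/scene9c.png',cv2.resize(im[130:270,190:350,::-1],(686,600)))
"
```

```text
t 22.0 at [528.   53.7 293.8] yaw [-1.799e+02 -1.000e-01  1.704e+02] F [ 0.1  0.6 -0.6] open 0.6 q [ 0.01  0.03  1.8  -0.    1.31 -1.4 ]
total tool cm [ 6.39 -0.03  0.09] rot deg [-0.15 -0.05 -0.08] n 4 per row [ 1.6  -0.01  0.02] [-0.04 -0.01 -0.02]
```

View pics/scene9c.png

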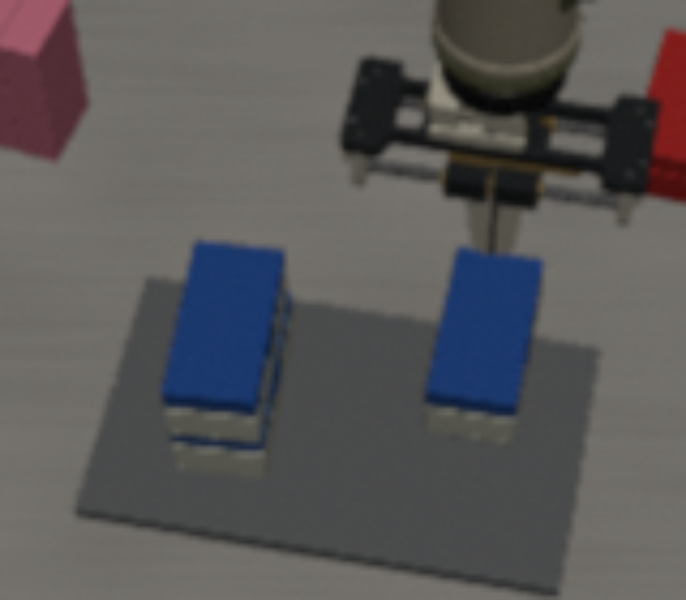

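It lies lid up on the board at about (485,330) in the crop, free of the fingers. Raise, open and measure.

>>> {"op": "arm_command", "data": {"increments": [-1, 0, -3, 0, 0, 0, 9.3, -1, 0, -3, 0, 0, 0, 9.3, -1, 0, -2, 0, 0, 0, 9.3, -1, 0, -2, 0, 0, 0, 9.3, 0, 0, 0, 0, 0, 0, 9.3, 0, 0, 0, 0, 0, 0, 9.3]}}

```text
clock: 22.65
ee_pos: [567.0, 47.5, 394.9]
tcp_rot: [-3.138, -0.005, 2.975]
ft_force: [0.1, 0.8, -0.0]
opening: 43.9
```

```bash
python3 -c "
from h import *
im,d,K,T=snap('wrist','10')
m=blue(im);cs,_=cv2.findContours(m.astype(np.uint8),cv2.RETR_EXTERNAL,cv2.CHAIN_APPROX_NONE)
for c in cs:
  if cv2.contourArea(c)>300:
    mm=np.zeros(m.shape,np.uint8);cv2.drawContours(mm,[c],-1,1,-1)
    P=pts((mm>0)&m,d,K,T);h=np.median(P[:,2])
    s=abs(P[:,2]-h)<3; A=np.c_[P[s][:,:2],np.ones(s.sum())];co=np.linalg.lstsq(A,P[s][:,2],rcond=None)[0]
    print(c[:,0].mean(0),cv2.contourArea(c),rect(c[:,0],K,T,h),h,co[:2])
to([465,64,293],170.5,20)
"
```

```text
[100.59405941 243.13861386] 5565.5 (array([ 570.9710083 , -110.51013184]), (76.52490234375, 69.81930541992188), -5.9274444580078125) 111.9552638525011 [ 0.00192146 -0.00587518]
[140.35526316 218.03947368] 861.0 (array([570.23681641, -92.83705139]), (116.43480682373047, 56.84699249267578), 25.433589935302734) 58.38402442252297 [-0.00446455 -0.01237222]
[279.87861272 188.83236994] 6801.0 (array([559.65063477,  48.86949921]), (118.22325897216797, 58.625038146972656), -9.626853942871094) 62.07587533569725 [ 0.00087469 -0.00204676]
t 22.7 at [567.   47.5 395. ] yaw [-179.8   -0.3  170.5] F [-0.5 -0.6  0.8] open 48.3 q [-0.01  0.05  1.59 -0.    1.51 -1.41]
total tool cm [10.28 -0.03 10.25] rot deg [-0.18 -0.27 -0.05] n 8 per row [ 1.29 -0.    1.28] [-0.02 -0.03 -0.01]
```

View pics/wrist10.png

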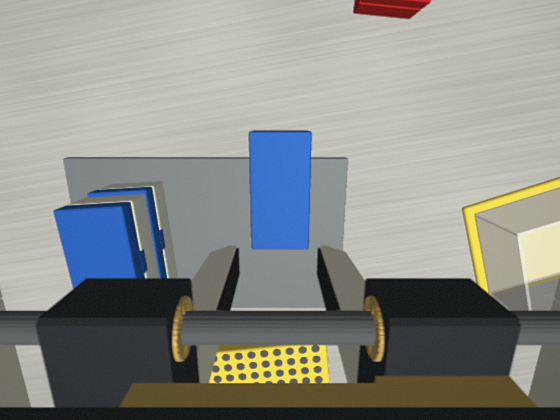

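Box lid at (280,189): height 62.1 mm, level, centre (559.7, 48.9), angle −9.6°. The underside is therefore 12 mm over the bench, on the board and let go. Now take it again.

```bash
python3 -c "
from h import *
to([559.7,48.9,280],170.4,20)
"
```

```text
t 22.7 at [567.   47.5 395. ] yaw [-179.8   -0.3  170.5] F [-0.5 -0.6  0.8] open 48.3 q [-0.01  0.05  1.59 -0.    1.51 -1.41]
total tool cm [ 0.69  0.06 11.51] rot deg [-0.18 -0.27  0.05] n 6 per row [0.11 0.01 1.92] [-0.03 -0.05  0.01]
```

>>> {"op": "arm_command", "data": {"increments": [0.3, 0, 2.5, 0, -0.1, 0, 9.3, 0.3, 0, 2.5, 0, -0.1, 0, 9.3, 0.1, 0, 2.5, 0, 0, 0, 9.3, 0, 0, 2.5, 0, 0, 0, 9.3, 0, 0, 0, 0, 0, 0, 9.3, 0, 0, 0, 0, 0, 0, 9.3]}}

```text
clock: 23.3
ee_pos: [554.3, 49.1, 285.0]
tcp_rot: [-3.137, -0.01, 2.976]
ft_force: [-0.3, -0.4, 0.4]
opening: 92.2
```

```bash
python3 -c "
from h import *
to([559.7,48.9,207],170.4,20)
"
```

```text
t 23.3 at [554.3  49.1 285. ] yaw [-179.7   -0.6  170.5] F [-0.3 -0.4  0.4] open 92.2 q [-0.    0.11  1.74 -0.    1.31 -1.41]
total tool cm [-0.61  0.11  7.8 ] rot deg [-0.26 -0.6   0.09] n 4 per row [-0.15  0.03  1.95] [-0.07 -0.15  0.02]
```

>>> {"op": "arm_command", "data": {"increments": [-0.2, 0, 1.6, -0.1, -0.2, 0, 9.3, -0.2, 0, 1.6, -0.1, -0.2, 0, 9.3, -0.1, 0, 1.6, 0, -0.2, 0, 9.3, 0, 0, 1.4, 0, 0, 0, 9.3, 0, 0, 0.6, 0, 0, 0, 9.3, 0, 0, 0, 0, 0, 0, 9.3]}}

```text
clock: 23.9
ee_pos: [561.1, 48.5, 221.3]
tcp_rot: [3.141, 0.008, 2.976]
ft_force: [0.1, 0.7, 0.6]
opening: 92.9
```

```bash
python3 -c "
from h import *
to([559.7,48.9,207],170.4,20)
"
```

```text
t 23.9 at [561.1  48.5 221.3] yaw [180.    0.5 170.5] F [0.1 0.7 0.6] open 92.9 q [-0.    0.19  1.77 -0.    1.17 -1.41]
total tool cm [0.16 0.02 1.43] rot deg [0.02 0.47 0.12] n 1 per row [0.16 0.02 1.43] [0.02 0.47 0.12]
```

>>> {"op": "arm_command", "data": {"increments": [0.2, 0, 0.7, 0, 0.3, 0, 9.3, 0, 0, 0.6, 0, 0.2, 0, 9.3, 0, 0, 0, 0, 0, 0, 9.3, 0, 0, 0, 0, 0, 0, 4.5, 0, 0, 0, 0, 0, 0, 4.5, 0, 0, 0, 0, 0, 0, 4.5, 0, 0, 0, 0, 0, 0, 4.5, 0, 0, 0, 0, 0, 0, 4.5, 0, 0, 0, 0, 0, 0, 4.5, 0, 0, 0, 0, 0, 0, 4.5], "force": 30}}

```text
clock: 24.9
ee_pos: [560.4, 48.9, 210.4]
tcp_rot: [3.14, 0.003, 2.976]
ft_force: [-0.5, 0.5, -0.5]
opening: 60.2
```

```bash
python3 -c "
from h import *
to([559.7,48.9,340],170.4,20)
"
```

```text
t 24.9 at [560.4  48.9 210.4] yaw [179.9   0.2 170.5] F [-0.5  0.5 -0.5] open 60.2 q [-0.    0.21  1.77  0.    1.16 -1.41]
total tool cm [  0.03   0.   -12.96] rot deg [0.07 0.16 0.13] n 7 per row [ 0.    0.   -1.85] [0.01 0.02 0.02]
```

>>> {"op": "arm_command", "data": {"increments": [0, 0, -2, 0, 0, 0, 4.5, 0, 0, -3, 0, 0, 0, 4.5, 0, 0, -3, 0, 0, 0, 4.5, 0, 0, -3, 0, 0, 0, 4.5, 0, 0, -3, 0, 0, 0, 4.5, 0, 0, -3, 0, 0, 0, 4.5, 0, 0, 0, 0, 0, 0, 4.5, 0, 0, 0, 0, 0, 0, 4.5]}}

```text
clock: 25.7
ee_pos: [557.4, 48.7, 379.5]
tcp_rot: [-3.14, -0.011, 2.976]
ft_force: [-0.0, 0.5, -4.1]
opening: 59.9
```

```bash
python3 -c "
from h import *
to([594,-119.3,385],174,20)
"
```

```text
t 25.7 at [557.4  48.7 379.5] yaw [-179.9   -0.6  170.5] F [-0.   0.5 -4.1] open 59.9 q [-0.    0.04  1.63  0.    1.48 -1.41]
total tool cm [ -6.38 -15.97  -0.6 ] rot deg [-0.05 -0.61 -3.48] n 9 per row [-0.71 -1.77 -0.07] [-0.01 -0.07 -0.39]
```

>>> {"op": "arm_command", "data": {"increments": [-0.7, -1.8, -0.1, 0, -0.1, -0.4, 4.5, -0.7, -1.8, -0.1, 0, -0.1, -0.4, 4.5, -0.7, -1.8, -0.1, 0, -0.1, -0.4, 4.5, -0.7, -1.8, -0.1, 0, -0.1, -0.4, 4.5, -0.7, -1.8, -0.1, 0, -0.1, -0.4, 4.5, -0.7, -1.8, -0.1, 0, -0.1, -0.4, 4.5, -0.7, -1.8, -0.1, 0, 0, -0.4, 4.5, -0.7, -1.8, -0.1, 0, 0, -0.4, 4.5, -0.6, -1.4, 0, 0, 0, -0.3, 4.5, 0, 0, 0, 0, 0, 0, 4.5, 0, 0, 0, 0, 0, 0, 4.5]}}

```text
clock: 26.8
ee_pos: [593.0, -120.9, 358.4]
tcp_rot: [3.138, -0.037, 3.041]
ft_force: [-0.6, -0.2, -3.7]
opening: 59.3
```

```bash
python3 -c "
from h import *
to([594,-119.3,335],174,20)
"
```

```text
t 26.8 at [ 593.  -120.9  358.4] yaw [179.8  -2.1 174.3] F [-0.6 -0.2 -3.7] open 59.3 q [-0.28  0.19  1.51 -0.    1.48 -1.75]
total tool cm [-0.17  0.16  2.33] rot deg [ 0.19 -2.09  0.25] n 2 per row [-0.08  0.08  1.17] [ 0.09 -1.05  0.12]
```

>>> {"op": "arm_command", "data": {"increments": [-0.1, 0.1, 0.6, 0.1, -1, 0.1, 4.5, -0.1, 0.1, 0.6, 0.1, -0.9, 0.1, 4.5, 0, 0, 0.6, 0, 0, 0, 4.5, 0, 0, 0, 0, 0, 0, 4.5, 0, 0, 0, 0, 0, 0, 4.5]}}

```text
clock: 27.3
ee_pos: [594.3, -115.9, 336.9]
tcp_rot: [3.141, -0.003, 3.04]
ft_force: [0.2, -0.6, -2.3]
opening: 60.0
```

```bash
python3 -c "
from h import *
to([594,-119.3,314],174,20)
"
```

```text
t 27.3 at [ 594.3 -115.9  336.9] yaw [180.   -0.2 174.2] F [ 0.2 -0.6 -2.3] open 60.0 q [-0.28  0.19  1.55  0.    1.41 -1.75]
total tool cm [-0.01 -0.34  2.29] rot deg [ 0.04 -0.17  0.18] n 2 per row [-0.   -0.17  1.14] [ 0.02 -0.08  0.09]
```

>>> {"op": "arm_command", "data": {"increments": [0, -0.2, 0.7, 0, -0.1, 0.1, 4.5, 0, -0.1, 0.7, 0, -0.1, 0.1, 4.5, 0, 0, 0.3, 0, 0, 0, 4.5, 0, 0, 0, 0, 0, 0, 4.5]}}

```text
clock: 27.7
ee_pos: [594.1, -119.0, 318.9]
tcp_rot: [3.141, 0.002, 3.037]
ft_force: [-1.0, 0.6, -3.1]
opening: 59.8
```

```bash
python3 -c "
from h import *
to([594,-119.3,312],174,20)
"
```

```text
t 27.7 at [ 594.1 -119.   318.9] yaw [1.80e+02 1.00e-01 1.74e+02] F [-1.   0.6 -3.1] open 59.8 q [-0.28  0.2   1.57  0.    1.37 -1.75]
total tool cm [ 0.   -0.03  0.69] rot deg [ 0.03  0.09 -0.02] n 1 per row [ 0.   -0.03  0.69] [ 0.03  0.09 -0.02]
```

>>> {"op": "arm_command", "data": {"increments": [0, 0, 0.3, 0, 0.1, 0, 4.5, 0, 0, 0.3, 0, 0, 0, 4.5, 0, 0, 0, 0, 0, 0, 4.5]}}

```text
clock: 28.0
ee_pos: [594.1, -119.2, 312.4]
tcp_rot: [3.141, -0.0, 3.036]
ft_force: [-0.2, 0.2, -3.0]
opening: 59.6
```

>>> {"op": "arm_command", "data": {"increments": [0, 0, 0.2, 0, 0, 0, 4.5, 0, 0, 0.1, 0, 0, 0, 4.5]}}

```text
clock: 28.2
ee_pos: [594.4, -119.3, 310.4]
tcp_rot: [3.141, 0.001, 3.036]
ft_force: [-3.3, 1.8, 6.5]
opening: 60.0
```

Contact at the expected height. Release and rise.

>>> {"op": "arm_command", "data": {"increments": [0, 0, 0, 0, 0, 0, 9.3, 0, 0, 0, 0, 0, 0, 9.3, 0, 0, 0, 0, 0, 0, 9.3, 0, 0, 0, 0, 0, 0, 9.3, 0, 0, 0, 0, 0, 0, 9.3, 0, 0, -1.5, 0, 0, 0, 9.3, 0, 0, -3, 0, 0, 0, 9.3, 0, 0, -3, 0, 0, 0, 9.3, 0, 0, -3, 0, 0, 0, 9.3, 0, 0, -3, 0, 0, 0, 9.3, 0, 0, 0, 0, 0, 0, 9.3, 0, 0, 0, 0, 0, 0, 9.3]}}

```text
clock: 29.4
ee_pos: [593.7, -119.1, 458.1]
tcp_rot: [-3.141, 0.006, 3.036]
ft_force: [-0.8, 0.8, -0.7]
opening: 92.9
```

```bash
python3 -c "
from h import *
to([594,-119.3,480],174,20)
for n in('wrist','scene','top'):
  im,d,K,T=snap(n,'11')
  m=blue(im);cs,_=cv2.findContours(m.astype(np.uint8),cv2.RETR_EXTERNAL,cv2.CHAIN_APPROX_NONE)
  for c in cs:
    if cv2.contourArea(c)>300:
      mm=np.zeros(m.shape,np.uint8);cv2.drawContours(mm,[c],-1,1,-1)
      P=pts((mm>0)&m,d,K,T);h=np.median(P[:,2]);s=abs(P[:,2]-h)<8; A=np.c_[P[s][:,:2],np.ones(s.sum())];co=np.linalg.lstsq(A,P[s][:,2],rcond=None)[0]
      print(n,c[:,0].mean(0),rect(c[:,0],K,T,h),h,co[:2])
  if n=='scene': cv2.imwrite('pics/scene11c.png',cv2.resize(im[130:270,190:350,::-1],(686,600)))
"
```

```text
t 29.4 at [ 593.7 -119.1  458.1] yaw [-180.     0.4  174. ] F [-0.8  0.8 -0.7] open 92.9 q [-0.28  0.13  1.4   0.    1.61 -1.75]
total tool cm [-0.05 -0.02 -2.19] rot deg [-0.03  0.36 -0.03] n 2 per row [-0.02 -0.01 -1.1 ] [-0.02  0.18 -0.01]
wrist [277.97916667 200.4921875 ] (array([ 593.10449219, -119.84277344]), (117.78150177001953, 58.86117935180664), -6.125663757324219) 162.06574651124066 [ 0.00062547 -0.00111406]
scene [240.51327434 195.21238938] (array([ 598.08703613, -118.79090118]), (123.51958465576172, 59.823795318603516), -6.238853454589844) 162.78342190819603 [-0.00814395 -0.00290333]
top [ 16.55555556 243.5       ] (array([418.14239502, 868.20159912]), (112.62844848632812, 34.12546920776367), -0.035430908203125) 81.31439499934913 [-0.00303435 -0.0388296 ]
top [322.8  188.75] (array([ 571.05029297, -114.63871765]), (80.18592834472656, 66.69631958007812), -6.008087158203125) 161.16919613563255 [4.77286031e-03 2.74143862e-06]
```

View pics/scene11c.png

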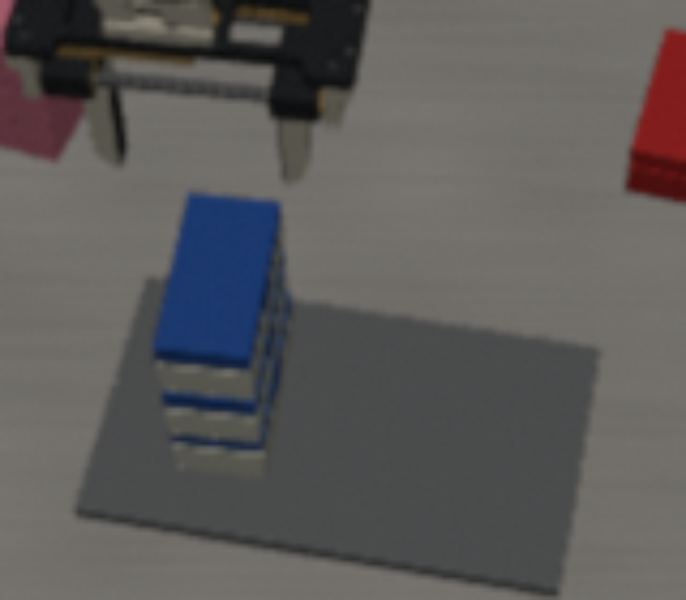

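View pics/wrist11.png

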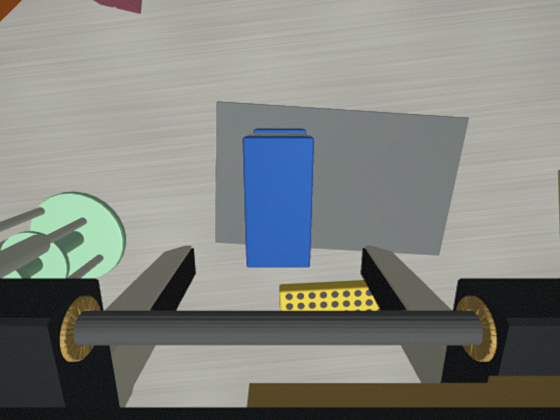

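The column is at crop (215,330): three layers, edges lined up. The top lid is at 162.1 mm and level. Its centre (593.1, −119.8) at −6.1° compares with the flat box's (593.3, −119.2) at −6.0°. The gripper is clear, so I'm handing in.

```bash
python3 -c "
from bench import job
print(job.sign_off())"
```

```text
the job is handed in; nothing more can be done
None
```

The three boxes are stacked lid up in one column on the board, and the job was handed in at about 29.5 s of the 72 s allowed; the sign-off gives no verdict.

I put the flat box on the base box, then set the standing box with its underside against the board's front edge and pushed it over high on its lid. It came to rest lid up on the board, untouched by the fingers, with its lid at 62.1 mm and level. I then took it again and set it on top.

**Last checks:**

| Box | Centre x, y (mm) | Angle | Lid height (mm) | When measured |
|---|---|---|---|---|
| Top | 593.1, −119.8 | −6.1° | 162.1, level | after stacking |
| Flat | 593.3, −119.2 | −6.0° | 112.0 | before the top box went on |
| Base | about 591.6, −117.9 | −6.1° | about 62 | before stacking |

- **Offsets:** these put the top box under 1 mm off the flat box and the flat box about 2 mm off the base. Both are well inside the 12 mm limit.
- **Base box:** I did not measure it again after stacking. In the last pictures it shows no visible shift.
- **Bystanders:** the tube rack, tub and pipette stand were never touched. I did not measure their positions again.
- **Disagreement:** the scene camera put the top box about 5 mm further out in x (598.1) than the wrist camera. It read 2 to 5 mm further out on the earlier objects as well, so I went by the wrist camera. The top camera's last reading (571 mm, 80 mm long) shows only part of the lid, with the gripper above it, so I did not use it.

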